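# Put up the heat screen

### The arm

A 6-joint arm with a two-finger parallel gripper is mounted at the origin on the work surface. World frame = base frame: x ahead of the robot, y to its left, z up, the work surface at z = 0. Lengths are in m, angles in rad, forces in N, time in s.
With the tool pointing down it reaches from about 0.25 to 0.775 m from the base axis. Payload 4 kg.
Tool frame: the origin (TCP) lies at the very end of the fingers, on their centre line; the grasp point (between the pads) lies 19 mm behind it; z points along the fingers, y is the line along which they close (so a half turn about z gives the same grasp; the last joint's range is limited). The gripper opens to 85 mm and grips with 20 to 120 N. Pads are 22 mm wide; open, the fingers measure 114 mm over their backs; the gripper's body (76 mm by 85 mm) begins 54 mm behind the grasp point. The pads swing forward as they close: fully open they stand 13 mm farther back than shut.
Start: joints at [1.238, 0.087, 1.371, -0, 1.684, -0.103], TCP at [0.125, 0.536, 0.231] pointing down, gripper open.
Joint ranges: [-3.1, 3.1], [-0.76, 2.03], [0.27, 2.55], [-1.08, 4.22], [0.17, 2.65], [-2.57, 2.57]. Speed limits (rad/s): [2.79, 2.79, 3.14, 3.14, 3.14, 3.14].

### API

Orientations are given as a unit quaternion [x, y, z, w].
In Python, from bench import manip gives the robot as it stands.
- The arm moves only by the tool arm_command, never from a script. Its argument "targets" is a list of rows, each an object of numbers: "grip": the finger opening in m, from 0 to 0.0854; "x", "y", "z": the shift along the tool's x, y, z in m; "roll": the turn about the tool's z in rad. In form: [{"grip": .., "x": .., "y": .., "z": .., "roll": ..}, ...]. A call has 1 to 20 rows; each row shifts and turns the commanded pose from where the row before left it, along the tool's axes as they then stand; what a row does not reach is not made up. A row lasts 1/10 s, in which the tool goes at most 50 mm and 8.59 degrees, less where a joint would pass 70% of its speed; a pose out of reach is approached as far as the arm can. A call with a gripper value outside its range is refused whole. The fingers move at their own pace and stop on an object; "squeeze" is the grip in N (left out, the last holds). Time passes only in rows, so rows that do not move let the fingers close. It gives the time, the measured TCP pose, the force, the opening and the grip force at its end, in the units of the state.
- manip.get_obs(): the state, without advancing time (a new reading comes with each control period).
- manip.capture(name): name is "scene" or "top" or "wrist"; returns a dict with "image" (420x560x3 uint8, red, green, blue), "vfov" (degrees; the focal length in pixels is half the picture's height over the tangent of half this angle, whatever the lens; pixels are square), "cx", "cy" (the principal point, pixels), "k1" (the pictures are not rectified: a ray, as slopes to the right and down, at radius r is drawn at 1 + k1 r^2 times it, then the intrinsics apply), "eye" and "orientation" of the camera in the world. Camera axes: x right, y up, looking along -z (the intrinsics and any distortion apply to the point x, -y, -z); pixel columns grow to the right and rows downward; lengths in m; the calibration is good to about 2 mm. A picture is of the moment at which its call begins. There is no depth.
- manip.sign_off(): hands the job in; it is judged then, once.
Trained networks look in a picture, given as the dict that the camera call returned (one of the last four; its "shot" number tells which), for a name from the list of things; names that differ only in an ending like _2 or _b are one class to them, and where a whole thing is asked for, a point or a joint stands for the part that bears it (a point fixed in the world has none). Each returns a list of dicts, best first, with "confidence" (0 to 1); they miss things now and then, are a little off and sometimes report something else, mostly with a low value. They report only what shows in the picture. A call takes as long as a camera call. They do not tell look-alikes from the thing itself.
- manip.regions_of(label, picture): "region" (420x560 bool, what is visible of it) and "extent" ([left, top, width, height] in pixels, round what is visible of it).
- manip.mark_of(label, picture): "pixel" ([column, row] in pixels: a listed point, or the origin of a listed thing).
The state is a dict: "clock": time; "joints": joint angles; "joint_velocities": joint speeds; "joint_efforts": joint torques, N m; "tool_pos": TCP position; "tcp_rot": TCP orientation; "force": force on the tool from outside, world axes, zero at the start; "wrist_torque": the same for the moment, N m; "opening": opening from 0.0 (shut) to 1.0 (fully open); "finger_force": force on a finger pad.
Only numpy, scipy, OpenCV 4.12 (cv2) and the standard library are available. Lean on these libraries where they do the work, as an engineer would, in place of code of your own. Each camera call takes 0.05 s, during which the arm holds its last target. There are 200 camera calls.

### The job

Put up the heat screen on the soldering bench: stand each of the two flat soldering tiles on its short edge in the steel channel foot whose channel it fits, the thin tile in the narrow channel and the thick one in the wide channel. Each must rest fully down on the channel floor, in the middle of the channel's length, straight upright and not leaning, and be let go. Leave all the other things on the bench where they stand.

Things in the scene. Friction and masses are not known exactly. Their poses are not given: they have to be found in the camera images.
- thin_tile: flat grey soldering tile, 120 long (x) x 60 wide (y) x 14 thick (z), about 160 g, at first flat on the bench. Origin: centre of its underside (a broad face). A tall vessel (jar or tin, 85 mm) stands about 130 mm from its middle off one short end, a low block (under 30 mm) off the other, either way round
- thick_tile: flat grey soldering tile, 120 long (x) x 60 wide (y) x 24 thick (z), about 250 g, at first flat on the bench. Origin: centre of its underside (a broad face). A tall vessel (jar or tin, 85 mm) stands about 130 mm from its middle off one short end, a low block (under 30 mm) off the other, either way round
- thin_tile_mid (a point): centre of the thin tile's solid, 7 mm from each broad face; axes as the tile's
- thick_tile_mid (a point): centre of the thick tile's solid, 12 mm from each broad face; axes as the tile's
- narrow_foot: fixed steel foot: base plate 90 (x) x 84 (y) x 6 high; along its y axis runs an open-ended upright channel, clear width 18 mm, floor 6 mm above the bench, walls 4 thick up to 26 mm, then lips flared outwards up to 37 mm above the bench. Origin: on the bench below the middle of the channel; z up. The two feet may change places. Takes the thin tile only
- wide_foot: fixed steel foot: base plate 90 (x) x 84 (y) x 6 high; along its y axis runs an open-ended upright channel, clear width 28 mm, floor 6 mm above the bench, walls 4 thick up to 26 mm, then lips flared outwards up to 37 mm above the bench. Origin: on the bench below the middle of the channel; z up. The two feet may change places. Takes the thick tile
- jar: amber glass jar with a steel lid, diameter 64, height 85, standing; origin centre of its underside. Loose bystander.
- bench_block: square steel bench block 55 x 55 x 25 high; origin centre of its underside. Loose bystander.
- tin: plain aluminium tin, diameter 68, height 85, standing; origin centre of its underside. Loose bystander.
- charcoal: dark charcoal block 60 x 50 x 28 high; origin centre of its underside. Loose bystander.
- flux: white flux bottle, diameter 44, height 120, standing; origin centre of its underside. Loose bystander.
- crucible: terracotta crucible bowl, rim diameter 72, height 35; origin centre of its underside. Loose bystander.
- firebrick: pale fire brick 60 x 110 x 50 high, lying; origin centre of its underside; much bulkier than the tiles and no part of the screen. Loose bystander.
- burnisher: slim 180 mm hand tool with a wooden handle and steel shank, lying flat; origin on its underside. Loose bystander.
Things that resemble listed ones, but are neither listed nor needed, are in the scene too. What is shaped like the narrow_foot but black or green is not meant.

How it is judged:
At the end, for the whole second after the job is handed in: Thin tile in the narrow foot, thick tile in the wide foot, each on a short edge down on the channel floor (centre 61 to 71 mm above the foot's underside), long axis within 4 degrees of upright, centre within 15 mm of mid-length and 7 mm of mid-width, released, at rest (angle between the x axis of thin_tile and the z axis of narrow_foot, either way round below 0.07 rad and angle between the z axis of thin_tile and the x axis of narrow_foot, either way round below 0.15 rad and x of thin_tile_mid in the frame of narrow_foot between -0.007 and 0.007 m and y of thin_tile_mid in the frame of narrow_foot between -0.015 and 0.015 m and z of thin_tile_mid in the frame of narrow_foot between 0.061 and 0.071 m and linear speed of each of thin_tile, thick_tile below 0.02 m/s and angular speed of each of thin_tile, thick_tile below 0.2 rad/s and angle between the x axis of thick_tile and the z axis of wide_foot, either way round below 0.07 rad and angle between the z axis of thick_tile and the x axis of wide_foot, either way round below 0.15 rad and x of thick_tile_mid in the frame of wide_foot between -0.007 and 0.007 m and y of thick_tile_mid in the frame of wide_foot between -0.015 and 0.015 m and z of thick_tile_mid in the frame of wide_foot between 0.061 and 0.071 m); the robot touches nothing.
It fails at once if the jar or tin is shifted by more than 30 mm or knocked over (distance of any of jar, tin from where it was at the start of the episode above 0.03 m or angle between any of jar, tin's own z axis and vertical above 0.5 rad).
It fails at once if the bench block or charcoal is shifted by more than 30 mm or knocked over (distance of any of bench_block, charcoal from where it was at the start of the episode above 0.03 m or angle between any of bench_block, charcoal's own z axis and vertical above 0.5 rad).
It fails at once if the flux or crucible is shifted by more than 30 mm or knocked over (distance of any of flux, crucible from where it was at the start of the episode above 0.03 m or angle between any of flux, crucible's own z axis and vertical above 0.5 rad).
It fails at once if the firebrick or burnisher is shifted by more than 30 mm or knocked over (distance of any of firebrick, burnisher from where it was at the start of the episode above 0.03 m or angle between any of firebrick, burnisher's own z axis and vertical above 0.5 rad).
It also fails if it takes over 69 s, if anything falls off the work surface, if the arm or the gripper's body presses on something with over 40 N, if the wrist force passes 120 N, or if a joint passes its speed limit or range.

## Working session

There is one attempt and no reset: what is moved stays moved. The work goes in short steps, Python scripts to look and compute and a tool call to move; the robot and the scene stay as the last step left them, time stands still between calls to the robot, and variables do not carry over. Pictures are saved under pics/ and viewed, at most 10 in all, crops included, and the job is handed in when it is done.

Besides the shell and the picture viewer there is one more tool, called as name(argument=value, ...) on one line, values as JSON. arm_command: Moves the arm, as the interface text tells. Its arguments: {"type":"object","properties":{"targets":{"type":"array"},"squeeze":{"type":"number"}},"required":["targets"]}

```bash
ls; mkdir -p pics
python3 - <<'E'
from bench import manip
import cv2
o=manip.get_obs(); print({k:(v if not hasattr(v,'tolist') else v.tolist()) for k,v in o.items()})
for n in ["scene","top"]:
    p=manip.capture(n); cv2.imwrite(f"pics/{n}0.png",p["image"][:,:,::-1])
    print(n,{k:v for k,v in p.items() if k!="image"})
    for l in ["thin_tile","thick_tile","narrow_foot","wide_foot","jar","tin","bench_block","charcoal","flux","crucible","firebrick","burnisher"]:
        print(l,[(round(d["confidence"],2),[int(x) for x in d["extent"]]) for d in manip.regions_of(l,p)][:4],[(round(d["confidence"],2),[round(float(x),1) for x in d["pixel"]]) for d in manip.mark_of(l,p)][:4])
E
```

```text
pics
{'clock': 0.0, 'joints': [1.2378885070539163, 0.08798198564597638, 1.3722665690646814, -1.9993040264979803e-05, 1.6836348705886333, -0.10306518664271919], 'joint_velocities': [-0.0022187324076299647, 0.0008095745163890797, -9.938499743706133e-05, -0.00020590563197781837, 0.001326511695317414, 0.0006963348115502782], 'joint_efforts': [0.001041136601998005, -35.18599033355713, -31.32785439491272, 0.00018056723092740867, 0.010508008708711714, -2.7503227215674997e-05], 'tool_pos': [0.1251278777486252, 0.5350532063029687, 0.23011815642929057], 'tcp_rot': [0.11466955595897196, 0.9934030304611019, -0.001120428329698969, -0.00023800678426519507], 'force': [0.145147914045348, -0.16565984153972282, 0.031778573869873636], 'wrist_torque': [0.08271605857602098, 0.03921922918997109, -0.03986021562442093], 'finger_force': 0.0, 'opening': 0.9989336028064645}
scene {'vfov': 53.46468184754068, 'cx': 289.97346601841514, 'cy': 204.63654796768196, 'k1': -0.01409005592011251, 'eye': array([ 1.16568717, -0.13526818,  1.01358426]), 'orientation': array([0.22102175, 0.17946948, 0.59801145, 0.74921452]),
[... 1686 characters left out ...]
5, 263, 31, 23]), (0.53, [247, 214, 24, 26])] [(0.87, [228.4, 192.9])]
jar [(0.7, [237, 129, 35, 25]), (0.68, [333, 208, 23, 19])] [(0.57, [190.3, 246.0])]
tin [(0.79, [393, 262, 33, 21])] [(0.8, [405.9, 274.9])]
bench_block [(0.89, [94, 247, 30, 23]), (0.18, [250, 213, 25, 30])] [(0.67, [111.0, 256.9])]
charcoal [(0.89, [332, 207, 22, 21]), (0.22, [248, 215, 24, 26])] [(0.89, [343.8, 218.0])]
flux [(0.73, [128, 239, 45, 25]), (0.66, [239, 248, 14, 14])] [(0.71, [250.1, 255.9])]
crucible [(0.94, [249, 213, 23, 25])] [(0.72, [261.7, 224.2])]
firebrick [(0.91, [234, 127, 41, 24])] [(0.71, [256.1, 142.7])]
burnisher [(0.58, [233, 269, 53, 9]), (0.35, [93, 246, 31, 28])] [(0.89, [258.3, 268.9])]
```

View pics/top0.png

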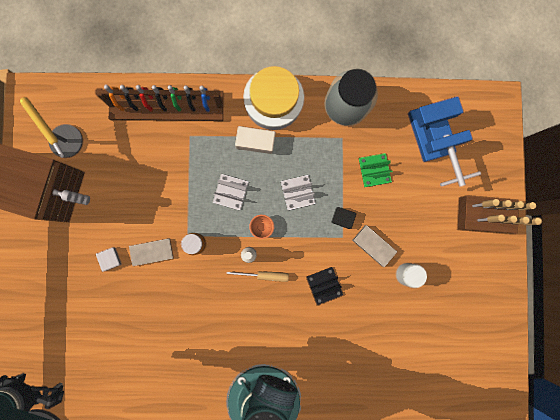

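View pics/scene0.png

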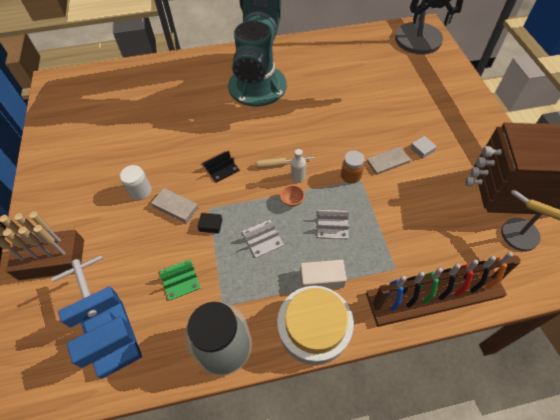

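Top view: thin tile (152,251), with the jar (192,244) on its right and the steel block (108,259) on its left. The thick tile is at (375,246), with the charcoal (344,217) at its upper left and the tin (412,274) at its lower right. The steel feet are at (231,192), which looks wide, and (298,192), which looks narrow. The black and green ones are decoys. In the scene view the same two steel feet are at (333,224) and (263,238).

```bash
cat > h.py <<'E'
import numpy as np, cv2
from scipy.spatial.transform import Rotation as R
from scipy.optimize import minimize
def K(p): return 210/np.tan(np.radians(p["vfov"])/2)
def proj(p,P):
    c=R.from_quat(p["orientation"]).inv().apply(np.atleast_2d(P)-p["eye"])
    s=np.c_[c[:,0],-c[:,1]]/-c[:,2:3]
    s=s*(1+p["k1"]*(s**2).sum(1,keepdims=True))
    return s*K(p)+[p["cx"],p["cy"]]
def plane(p,uv,z):
    d=(np.atleast_2d(uv)-[p["cx"],p["cy"]])/K(p); s=d.copy()
    for _ in range(8): s=d/(1+p["k1"]*(s**2).sum(1,keepdims=True))
    w=R.from_quat(p["orientation"]).apply(np.c_[s[:,0],-s[:,1],-np.ones(len(s))])
    return p["eye"]+w*((z-p["eye"][2])/w[:,2])[:,None]
def box(l,w,z0,z1): return np.array([[a*l/2,b*w/2,z] for a in(-1,1) for b in(-1,1) for z in(z0,z1)])
TILE={"thin_tile":[box(.12,.06,0,.014)],"thick_tile":[box(.12,.06,0,.024)]}
def foot(c): return [box(.09,.084,0,.006)]+[np.r_[s*np.array([c/2,0,0])+box(0,.084,0,.026),s*np.array([c/2+.004,0,0])+box(0,.084,.026,.026),s*np.array([c/2+.010,0,0])+box(0,.084,.037,.037)] for s in(-1,1)]
MOD=dict(TILE,narrow_foot=foot(.018),wide_foot=foot(.028))
def pts(q,P): return R.from_euler('z',q[2]).apply(P)+[q[0],q[1],0]
S=4
def mask(p,parts,q):
    m=np.zeros((420*S,560*S),np.uint8)
    for P in parts:
        h=cv2.convexHull(((proj(p,pts(q,P))+.5)*S*16-8).astype(np.int32)); cv2.fillPoly(m,[h],1,shift=4)
    return m
def fit(name,obs,q0):
    """obs: list of (picture, region)"""
    big=[(p,cv2.resize(r.astype(np.uint8),None,fx=S,fy=S,interpolation=cv2.INTER_NEAREST)) for p,r in obs]
    def cost(q):
        t=0
        for p,r in big:
            m=mask(p,MOD[name],q); t+=1-(m&r).sum()/max(1,(m|r).sum())
        return t
    best=None
    for a in q0[2]:
        s=np.array([q0[0],q0[1],a]); sim=np.vstack([s,s+[.01,0,0],s+[0,.01,0],s+[0,0,.25]])
        o=minimize(cost,s,method="Nelder-Mead",options=dict(initial_simplex=sim,xatol=2e-4,fatol=1e-4,maxiter=120))
        if best is None or o.fun<best.fun: best=o
    return best.x,best.fun/len(big)
E
cat > m1.py <<'E'
from bench import manip
from h import *
T=manip.capture("top"); Sc=manip.capture("scene")
G={"thin_tile":((152,251),(388,161)),"thick_tile":((375,245),(175,205)),"narrow_foot":((298,192),(262,238)),"wide_foot":((231,192),(333,224))}
for n,(a,b) in G.items():
    res=[]
    for p,c in((T,a),(Sc,b)):
        for d in manip.regions_of(n,p):
            e=d["extent"]
            if abs(e[0]+e[2]/2-c[0])<10 and abs(e[1]+e[3]/2-c[1])<10: res.append((p,d["region"]));break
    g=plane(T,a,.01)[0]
    for sub in ([r] for r in res): print(n,"single",*fit(n,sub,(g[0],g[1],np.arange(0,3.1,.5))))
    print(n,len(res),*fit(n,res,(g[0],g[1],np.arange(0,3.1,.5))))
for n,z,c in (("jar",.085,(192,244)),("tin",.085,(412,272)),("bench_block",.025,(108,259)),("charcoal",.028,(344,217)),("flux",.12,(249,255)),("crucible",.03,(262,226)),("firebrick",.05,(256,140)),("burnisher",.01,(260,275))):
    print(n,plane(T,c,z)[0].round(3),c)
E
time python3 m1.py
```

```text
thin_tile single [0.43264535 0.3317012  1.78747532] 0.058819340596738545
thin_tile single [0.43156931 0.33584403 1.79167053] 0.05813377374071016
thin_tile 2 [0.43233999 0.33268569 1.78051126] 0.0674400499913706
thick_tile single [ 0.45555582 -0.32352225  4.00453631] 0.07059554206058938
thick_tile single [ 0.45509061 -0.31809778  0.84933302] 0.03765227021040973
thick_tile 2 [ 0.45457255 -0.31992393  0.86553079] 0.08609364525744456
narrow_foot single [ 0.61248168 -0.09559557  3.38202621] 0.0385100126032768
narrow_foot single [ 0.61130534 -0.09356358  3.38796649] 0.04238759889367727
narrow_foot 2 [ 0.61178815 -0.09460455  0.24576405] 0.04832454611547932
wide_foot single [0.61266083 0.10408448 2.85961518] 0.05898442979379992
wide_foot single [0.61159068 0.10601576 2.82604974] 0.060105544513741394
wide_foot 2 [0.61250244 0.10465983 2.85101368] 0.06440337244042221
jar [0.457 0.201 0.085] (192, 244)
tin [ 0.383 -0.413  0.085] (412, 272)
bench_block [0.411 0.452 0.025] (108, 259)
charcoal [ 0.539 -0.231  0.028] (344, 217)
flux [0.43  0.042 0.12 ] (249, 255)
crucible [0.51  0.008 0.03 ] (262, 226)
firebrick [0.758 0.027 0.05 ] (256, 140)
burnisher [0.368 0.012 0.01 ] (260, 275)
real	1m2.060s
user	0m43.117s
sys	0m16.605s
```

arm_command(targets=[{"grip": 0.0854, "x": -0.04, "y": -0.009, "z": 0.01}, {"grip": 0.0854, "x": -0.04, "y": -0.009, "z": 0.01}, {"grip": 0.0854, "x": -0.04, "y": -0.009, "z": 0.01}, {"grip": 0.0854, "x": -0.04, "y": -0.009, "z": 0.01}, {"grip": 0.0854, "x": -0.04, "y": -0.009, "z": 0.01}, {"grip": 0.0854, "x": -0.04, "y": -0.009, "z": 0.01}, {"grip": 0.0854, "x": -0.04, "y": -0.009, "z": 0.01}, {"grip": 0.0854, "x": -0.04, "y": -0.009, "z": 0.01}, {"grip": 0.0854, "roll": 0.14}, {"grip": 0.0854, "roll": 0.14}, {"grip": 0.0854, "roll": 0.14}, {"grip": 0.0854, "roll": 0.14}, {"grip": 0.0854, "roll": 0.14}, {"grip": 0.0854, "roll": 0.14}, {"grip": 0.0854, "roll": 0.14}, {"grip": 0.0854, "roll": 0.14}, {"grip": 0.0854}], squeeze=20)

```text
$.targets[0]: bad value
```

```bash
cat > st.py <<'E'
from bench import manip
from h import *
def st():
    o=manip.get_obs(); M=R.from_quat(o["tcp_rot"]).as_matrix()
    print("t %.2f"%o["clock"],"tcp",np.round(o["tool_pos"],4),"psi %.4f"%np.arctan2(M[1,1],M[0,1]),"tilt",np.round(M[:2,2],4),"open %.1fmm"%(o["opening"]*85.4),"F",np.round(o["force"],1),"tau",np.round(o["wrist_torque"],2),"ff %.1f"%o["finger_force"],"j",np.round(o["joints"],2))
    return o,M
E
cat > m2.py <<'E'
import sys
from st import *
name,gx,gy,gyaw,png=sys.argv[1],float(sys.argv[2]),float(sys.argv[3]),float(sys.argv[4]),sys.argv[5]
o,M=st(); W=manip.capture("wrist"); cv2.imwrite(png,W["image"][:,:,::-1])
print("eye",W["eye"].round(3),"mark",[(round(d["confidence"],2),np.round(plane(W,d["pixel"],0)[0],3)) for d in manip.mark_of(name,W)])
for d in manip.regions_of(name,W)[:3]:
    print(d["confidence"],d["extent"]);print(fit(name,[(W,d["region"])],(gx,gy,[gyaw])))
E
python3 m2.py thin_tile .432 .333 1.785 pics/w1.png
```

```text
t 3.00 tcp [0.1253 0.5356 0.2313] psi 1.3410 tilt [0.     0.0001] open 85.4mm F [-0.1 -0.9 -0.1] tau [ 0.06 -0.03  0.03] ff 0.0 j [ 1.24  0.09  1.37 -0.    1.68 -0.1 ]
eye [0.054 0.553 0.375] mark []
```

View pics/w1.png

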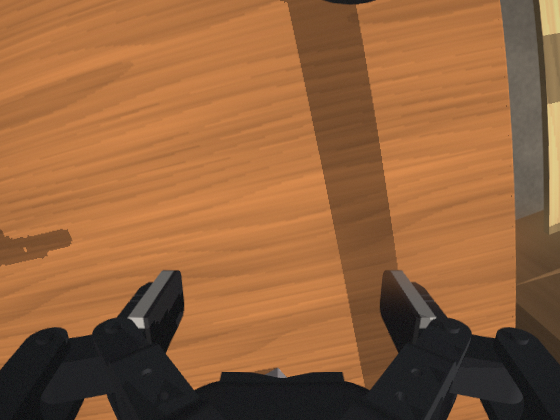

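The row format seems to need every field. The wrist picture shows the fingers at the bottom and tool +x pointing up the picture, so I'll look at the tile from its jar end first.

arm_command(targets=[{"grip": 0.085, "x": -0.036, "y": -0.0167, "z": 0.003, "roll": 0}, {"grip": 0.085, "x": -0.036, "y": -0.0167, "z": 0.003, "roll": 0}, {"grip": 0.085, "x": -0.036, "y": -0.0167, "z": 0.003, "roll": 0}, {"grip": 0.085, "x": -0.036, "y": -0.0167, "z": 0.003, "roll": 0}, {"grip": 0.085, "x": -0.036, "y": -0.0167, "z": 0.003, "roll": 0}, {"grip": 0.085, "x": -0.036, "y": -0.0167, "z": 0.003, "roll": 0}, {"grip": 0.085, "x": -0.036, "y": -0.0167, "z": 0.003, "roll": 0}, {"grip": 0.085, "x": -0.036, "y": -0.0167, "z": 0.003, "roll": 0}, {"grip": 0.085, "x": -0.036, "y": -0.0167, "z": 0.003, "roll": 0}, {"grip": 0.085, "x": -0.036, "y": -0.0167, "z": 0.003, "roll": 0}, {"grip": 0.085, "x": 0, "y": 0, "z": 0, "roll": 0.14}, {"grip": 0.085, "x": 0, "y": 0, "z": 0, "roll": 0.14}, {"grip": 0.085, "x": 0, "y": 0, "z": 0, "roll": 0.14}, {"grip": 0.085, "x": 0, "y": 0, "z": 0, "roll": 0.14}, {"grip": 0.085, "x": 0, "y": 0, "z": 0, "roll": 0.14}, {"grip": 0.085, "x": 0, "y": 0, "z": 0, "roll": 0.14}, {"grip": 0.085, "x": 0, "y": 0, "z": 0, "roll": 0.14}, {"grip": 0.085, "x": 0, "y": 0, "z": 0, "roll": 0.14}, {"grip": 0.085, "x": 0, "y": 0, "z": 0, "roll": 0}], squeeze=20)

```text
clock: 5.05
tool_pos: [0.4378, 0.2909, 0.2014]
tcp_rot: [0.625, 0.781, 0.0, 0.0]
force: [0.3, 0.5, -0.2]
opening: 0.997
finger_force: 0.0
```

```bash
python3 m2.py thin_tile .432 .333 1.785 pics/w2.png
```

```text
t 5.05 tcp [0.4378 0.2909 0.2014] psi 0.2212 tilt [0.0001 0.0001] open 85.1mm F [ 0.3  0.5 -0.2] tau [0.01 0.02 0.01] ff 0.0 j [0.48 0.04 1.48 0.   1.62 0.26]
eye [0.422 0.363 0.345] mark [(0.72, array([0.433, 0.336, 0.   ]))]
0.8 [255.7, 77.4, 63.7, 123.9]
(array([0.43307008, 0.33491613, 1.76598423]), np.float64(0.019518272425249172))
```

View pics/w2.png

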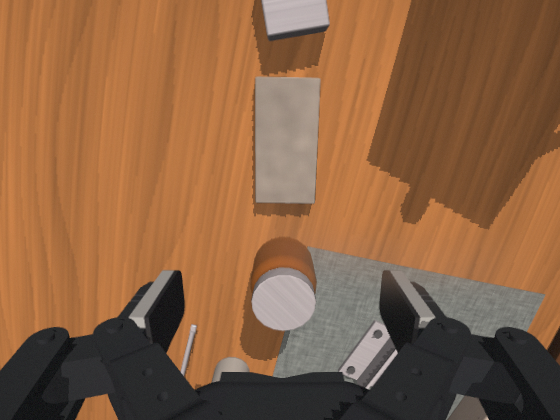

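The wrist view shows the tile at (287,140), with the block above it at (295,18) and the jar below at (285,290). The fit error is 2 %, so I trust this pose. I'll descend at the block end so the pads just catch the end corner.

arm_command(targets=[{"grip": 0.085, "x": 0, "y": 0, "z": 0, "roll": 0.026}, {"grip": 0.085, "x": 0.022, "y": 0.001, "z": 0.02, "roll": 0}, {"grip": 0.085, "x": 0.022, "y": 0.001, "z": 0.02, "roll": 0}, {"grip": 0.085, "x": 0.022, "y": 0.001, "z": 0.02, "roll": 0}, {"grip": 0.085, "x": 0.022, "y": 0.001, "z": 0.02, "roll": 0}, {"grip": 0.085, "x": 0.022, "y": 0, "z": 0.02, "roll": 0}, {"grip": 0.085, "x": 0, "y": 0, "z": 0.03, "roll": 0}, {"grip": 0.085, "x": 0, "y": 0, "z": 0.03, "roll": 0}, {"grip": 0.085, "x": 0, "y": 0, "z": 0.02, "roll": 0}, {"grip": 0.085, "x": 0, "y": 0, "z": 0.01, "roll": 0}, {"grip": 0.085, "x": 0, "y": 0, "z": 0.009, "roll": 0}, {"grip": 0.085, "x": 0, "y": 0, "z": 0, "roll": 0}, {"grip": 0.085, "x": 0, "y": 0, "z": 0, "roll": 0}, {"grip": 0.085, "x": 0, "y": 0, "z": 0, "roll": 0}], squeeze=20)

```text
clock: 6.6
tool_pos: [0.4213, 0.4003, 0.0039]
tcp_rot: [0.635, 0.773, 0.001, 0.0]
force: [-0.3, -0.5, 1.0]
opening: 0.996
finger_force: 0.0
```

```bash
python3 -c "
from st import *
st()"
```

```text
t 6.60 tcp [0.4213 0.4003 0.0039] psi 0.1949 tilt [0.0023 0.0019] open 85.1mm F [-0.3 -0.5  1. ] tau [-0.02  0.03  0.  ] ff 0.0 j [0.66 0.3  1.59 0.   1.25 0.47]
```

arm_command(targets=[{"grip": 0.05, "x": 0, "y": 0, "z": 0.002, "roll": 0}, {"grip": 0.05, "x": 0, "y": 0, "z": 0, "roll": 0}, {"grip": 0.05, "x": 0, "y": 0, "z": 0, "roll": 0}, {"grip": 0.05, "x": 0, "y": 0, "z": 0, "roll": 0}, {"grip": 0.05, "x": 0, "y": 0, "z": 0, "roll": 0}, {"grip": 0.05, "x": 0, "y": 0, "z": 0, "roll": 0}], squeeze=20)

```text
clock: 7.2
tool_pos: [0.4206, 0.3998, 0.0011]
tcp_rot: [0.635, 0.773, 0.0, 0.0]
force: [-2.7, -1.0, 5.1]
opening: 0.687
finger_force: 21.0
```

arm_command(targets=[{"grip": 0.05, "x": 0, "y": 0, "z": -0.01, "roll": 0}, {"grip": 0.05, "x": -0.002, "y": 0, "z": -0.01, "roll": 0}, {"grip": 0.05, "x": -0.002, "y": 0, "z": -0.01, "roll": 0}, {"grip": 0.05, "x": 0, "y": 0, "z": 0, "roll": 0}], squeeze=20)

```text
clock: 7.6
tool_pos: [0.4225, 0.3964, 0.0326]
tcp_rot: [0.635, 0.772, 0.002, 0.0]
force: [0.8, 0.3, -1.5]
opening: 0.685
finger_force: 21.8
```

Run:
```python
from st import *
st()
p=manip.capture("scene"); i=p["image"][110:230,320:460]
q=manip.capture("top"); j=q["image"][200:320,80:220]
cv2.imwrite("pics/l1.png",cv2.resize(np.hstack([i,j])[:,:,::-1],None,fx=2.8,fy=2.8,interpolation=cv2.INTER_CUBIC))
```

```text
t 7.60 tcp [0.4225 0.3964 0.0326] psi 0.1947 tilt [0.0033 0.0026] open 58.5mm F [ 0.8  0.3 -1.5] tau [ 0.08 -0.02  0.  ] ff 21.8 j [0.66 0.27 1.57 0.   1.3  0.46]
```

View pics/l1.png

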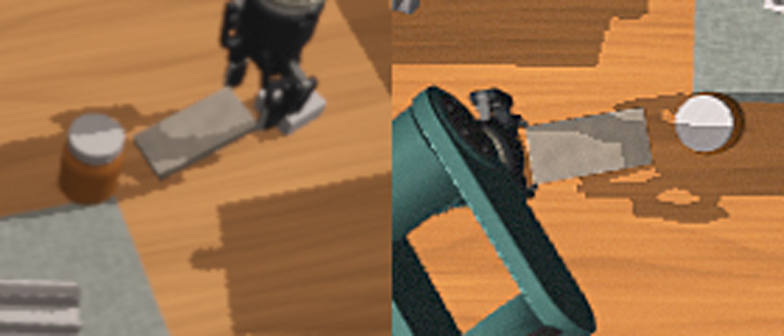

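Torque 0.08 Nm with the full weight on the gripper: the tile is held nearly level and hasn't pivoted. I'll ease the fingers open in tiny steps so friction lets it swing down.

arm_command(targets=[{"grip": 0.0582, "x": 0, "y": 0, "z": 0, "roll": 0}, {"grip": 0.0582, "x": 0, "y": 0, "z": 0, "roll": 0}], squeeze=20)

```text
clock: 7.9
tool_pos: [0.4208, 0.3955, 0.0297]
tcp_rot: [0.635, 0.773, -0.001, -0.0]
force: [-0.7, -0.0, -0.4]
opening: 0.679
finger_force: 21.8
```

arm_command(targets=[{"grip": 0.0585, "x": 0, "y": 0, "z": 0, "roll": 0}, {"grip": 0.0585, "x": 0, "y": 0, "z": 0, "roll": 0}], squeeze=20)

```text
clock: 8.1
tool_pos: [0.421, 0.3956, 0.03]
tcp_rot: [0.635, 0.773, -0.0, -0.0]
force: [-1.2, 0.3, -1.5]
opening: 0.682
finger_force: 18.2
```

```bash
python3 -c "
from st import *
st()"
```

```text
t 8.10 tcp [0.421  0.3956 0.03  ] psi 0.1950 tilt [-0.0005 -0.0003] open 58.2mm F [-1.2  0.3 -1.5] tau [0.1  0.04 0.01] ff 18.2 j [0.66 0.27 1.57 0.   1.3  0.46]
```

arm_command(targets=[{"grip": 0.0588, "x": 0, "y": 0, "z": 0, "roll": 0}, {"grip": 0.0588, "x": 0, "y": 0, "z": 0, "roll": 0}], squeeze=20)

```text
clock: 8.3
tool_pos: [0.4211, 0.3957, 0.0303]
tcp_rot: [0.635, 0.773, -0.0, -0.0]
force: [-0.2, 0.0, -0.5]
opening: 0.693
finger_force: 14.6
```

arm_command(targets=[{"grip": 0.0591, "x": 0, "y": 0, "z": 0, "roll": 0}, {"grip": 0.0591, "x": 0, "y": 0, "z": 0, "roll": 0}], squeeze=20)

```text
clock: 8.5
tool_pos: [0.4212, 0.3957, 0.0304]
tcp_rot: [0.635, 0.773, 0.0, 0.0]
force: [-0.5, 0.6, -1.3]
opening: 0.694
finger_force: 10.9
```

```bash
python3 -c "
from st import *
st()"
```

```text
t 8.50 tcp [0.4212 0.3957 0.0304] psi 0.1950 tilt [0.0001 0.0001] open 59.3mm F [-0.5  0.6 -1.3] tau [-0.08  0.02  0.01] ff 10.9 j [ 0.66  0.27  1.57 -0.    1.3   0.46]
```

```bash
cat > tilt.py <<'E'
import sys
from st import *
def tiltfit(name,th,cams=("scene",),sgn=-1,off=0.006,zt=0.010,zoom=1):
    """tile held near its end: angle of free end below level; sgn: free end along sgn*tool x"""
    o,M=st(); res=[]
    for c in cams:
        p=manip.capture(c)
        for d in manip.regions_of(name,p)[:3]:
            r=d["region"]; best=None
            big=cv2.resize(r.astype(np.uint8),None,fx=S,fy=S,interpolation=cv2.INTER_NEAREST)
            x=M[:,0]*sgn; y=M[:,1]
            def P(q):
                e=np.array([np.cos(q[0]),-np.sin(q[0])]); D=x*e[0]+np.array([0,0,e[1]]); N=-x*e[1]+np.array([0,0,e[0]])
                piv=np.array(o["tool_pos"])+x*(off+q[1])+[0,0,zt+q[2]]
                b=box(.12,.06,0,th)
                return piv+np.outer(b[:,0]+.057,D)+np.outer(b[:,1],y)+np.outer(b[:,2]-th+.003,N)
            def cost(q):
                m=np.zeros_like(big); h=cv2.convexHull((proj(p,P(q))*S*16).astype(np.int32)); cv2.fillPoly(m,[h],1,shift=4)
                return 1-(m&big).sum()/max(1,(m|big).sum())+(q[1]**2+q[2]**2)*500
            for a in np.arange(-.3,1.9,.2):
                f=cost([a,0,0])
                if best is None or f<best[0]: best=(f,a)
            s=np.array([best[1],0,0]); s4=minimize(cost,s,method="Nelder-Mead",options=dict(initial_simplex=np.vstack([s,s+[.1,0,0],s+[0,.004,0],s+[0,0,.004]]),xatol=2e-3,fatol=1e-4,maxiter=80))
            print(c,round(d["confidence"],2),np.round(d["extent"]),"theta %.1f deg"%np.degrees(s4.x[0]),s4.x[1:].round(4),"err %.3f"%s4.fun)
if __name__=="__main__": tiltfit(sys.argv[1],float(sys.argv[2]),sys.argv[3].split(","),int(sys.argv[4]))
E
python3 tilt.py thin_tile .014 scene,top -1
```

```text
t 8.50 tcp [0.4212 0.3957 0.0304] psi 0.1950 tilt [0.0001 0.0001] open 59.3mm F [-0.5  0.6 -1.3] tau [-0.08  0.02  0.01] ff 10.9 j [ 0.66  0.27  1.57 -0.    1.3   0.46]
scene 0.89 [366. 142.  43.  31.] theta 14.9 deg [ 0.0016 -0.0015] err 0.057
scene 0.4 [118. 162.  36.  35.] theta -17.2 deg [0. 0.] err 1.000
top 0.75 [127. 239.  44.  28.] theta 4.0 deg [ 0.0052 -0.0025] err 0.141
```

arm_command(targets=[{"grip": 0.0594, "x": 0, "y": 0, "z": 0, "roll": 0}, {"grip": 0.0595, "x": 0, "y": 0, "z": 0, "roll": 0}, {"grip": 0.0595, "x": 0, "y": 0, "z": 0, "roll": 0}], squeeze=20)

```text
clock: 9.0
tool_pos: [0.4212, 0.3957, 0.0304]
tcp_rot: [0.635, 0.773, 0.0, 0.0]
force: [0.4, -0.7, -0.3]
opening: 0.697
finger_force: 6.0
```

```bash
python3 tilt.py thin_tile .014 scene,top -1
```

```text
t 9.00 tcp [0.4212 0.3957 0.0304] psi 0.1950 tilt [0.0002 0.0001] open 59.5mm F [ 0.4 -0.7 -0.3] tau [-0.04  0.02 -0.06] ff 6.0 j [ 0.66  0.27  1.57 -0.    1.3   0.46]
scene 0.67 [366. 144.  44.  29.] theta 15.3 deg [ 0.0002 -0.0003] err 0.080
scene 0.31 [293. 153.  12.  29.] theta -17.2 deg [0. 0.] err 1.000
top 0.75 [129. 238.  45.  29.] theta 9.7 deg [ 0.0048 -0.0036] err 0.109
top 0.64 [354. 225.  46.  42.] theta -17.2 deg [0. 0.] err 1.000
```

The free end has swung down onto the bench: 15°, which matches the geometry. Next I'll follow an arc about that end with a loose grip.

arm_command(targets=[{"grip": 0.0594, "x": -0.0065, "y": 0, "z": -0.0135, "roll": 0}, {"grip": 0.0594, "x": -0.0075, "y": 0, "z": -0.013, "roll": 0}, {"grip": 0.0594, "x": -0.01, "y": 0, "z": -0.0115, "roll": 0}, {"grip": 0.0594, "x": -0.011, "y": 0, "z": -0.011, "roll": 0}, {"grip": 0.0594, "x": -0.01, "y": 0, "z": -0.007, "roll": 0}, {"grip": 0.0594, "x": -0.0105, "y": 0, "z": -0.0065, "roll": 0}, {"grip": 0.0594, "x": -0.0125, "y": 0, "z": -0.0055, "roll": 0}, {"grip": 0.0594, "x": -0.0125, "y": 0, "z": -0.004, "roll": 0}, {"grip": 0.0594, "x": 0, "y": 0, "z": 0, "roll": 0}], squeeze=20)

```text
clock: 10.1
tool_pos: [0.4379, 0.3158, 0.1047]
tcp_rot: [0.635, 0.772, 0.002, 0.0]
force: [-1.2, 1.5, 6.3]
opening: 0.698
finger_force: 9.7
```

```bash
python3 tilt.py thin_tile .014 scene,top -1
```

```text
t 10.10 tcp [0.4379 0.3158 0.1047] psi 0.1935 tilt [0.0026 0.002 ] open 59.6mm F [-1.2  1.5  6.3] tau [0.43 0.12 0.04] ff 9.7 j [0.52 0.12 1.59 0.   1.43 0.33]
scene 0.6 [362. 132.  31.  41.] theta 68.2 deg [-0.0003 -0.001 ] err 0.061
top 0.59 [147. 240.  31.  20.] theta 69.7 deg [ 0.008 -0.004] err 0.174
```

arm_command(targets=[{"grip": 0.0594, "x": -0.01, "y": 0, "z": -0.003, "roll": 0}, {"grip": 0.0594, "x": -0.01, "y": 0, "z": -0.002, "roll": 0}, {"grip": 0.0594, "x": -0.01, "y": 0, "z": -0.001, "roll": 0}, {"grip": 0.0594, "x": -0.01, "y": 0, "z": 0, "roll": 0}, {"grip": 0.0594, "x": 0, "y": 0, "z": 0, "roll": 0}], squeeze=20)

```text
clock: 10.8
tool_pos: [0.4453, 0.2757, 0.1096]
tcp_rot: [0.636, 0.772, 0.0, 0.001]
force: [-1.8, 0.9, 5.9]
opening: 0.696
finger_force: 11.6
```

```bash
python3 tilt.py thin_tile .014 scene,top -1
```

```text
t 10.80 tcp [0.4453 0.2757 0.1096] psi 0.1934 tilt [ 0.0014 -0.0006] open 59.5mm F [-1.8  0.9  5.9] tau [ 0.01  0.15 -0.02] ff 11.6 j [ 0.45  0.09  1.62 -0.    1.44  0.25]
scene 0.64 [362. 138.  19.  36.] theta 90.2 deg [ 0.0005 -0.0019] err 0.131
top 0.74 [165. 238.  15.  20.] theta 94.9 deg [ 0.0169 -0.0048] err 0.318
top 0.49 [241. 247.  14.  17.] theta -17.2 deg [0. 0.] err 1.000
```

Upright on the bench and pressed flat. I'll tighten, lift and carry it towards the narrow foot.

arm_command(targets=[{"grip": 0.05, "x": 0, "y": 0, "z": 0, "roll": 0}, {"grip": 0.05, "x": 0, "y": 0, "z": 0, "roll": 0}, {"grip": 0.05, "x": 0, "y": 0, "z": -0.02, "roll": 0}, {"grip": 0.05, "x": 0, "y": 0, "z": -0.035, "roll": 0}, {"grip": 0.05, "x": 0, "y": 0, "z": -0.035, "roll": 0}, {"grip": 0.05, "x": 0, "y": 0, "z": -0.035, "roll": 0}, {"grip": 0.05, "x": 0, "y": 0, "z": -0.035, "roll": 0}, {"grip": 0.05, "x": -0.02, "y": -0.003, "z": 0, "roll": 0}, {"grip": 0.05, "x": -0.034, "y": -0.0035, "z": 0, "roll": 0}, {"grip": 0.05, "x": -0.034, "y": -0.0035, "z": 0, "roll": 0}, {"grip": 0.05, "x": -0.034, "y": -0.0035, "z": 0, "roll": 0}, {"grip": 0.05, "x": -0.034, "y": -0.0035, "z": 0, "roll": 0}, {"grip": 0.05, "x": -0.034, "y": -0.0035, "z": 0, "roll": 0}, {"grip": 0.05, "x": -0.034, "y": -0.0035, "z": 0, "roll": 0}, {"grip": 0.05, "x": -0.034, "y": -0.0035, "z": 0, "roll": 0}, {"grip": 0.05, "x": -0.034, "y": -0.0035, "z": 0, "roll": 0}, {"grip": 0.05, "x": -0.034, "y": -0.0035, "z": 0, "roll": 0}, {"grip": 0.05, "x": -0.034, "y": -0.0035, "z": 0, "roll": 0}, {"grip": 0.05, "x": -0.034, "y": -0.004, "z": 0, "roll": 0}], squeeze=50)

```text
clock: 12.9
tool_pos: [0.4783, -0.1193, 0.2668]
tcp_rot: [0.635, 0.772, -0.001, -0.001]
force: [-0.1, -0.5, -0.9]
opening: 0.671
finger_force: 53.8
```

arm_command(targets=[{"grip": 0.05, "x": 0, "y": 0, "z": 0, "roll": 0.138}, {"grip": 0.05, "x": 0, "y": 0, "z": 0, "roll": 0.138}, {"grip": 0.05, "x": 0, "y": 0, "z": 0, "roll": 0.138}, {"grip": 0.05, "x": 0, "y": 0, "z": 0, "roll": 0.138}, {"grip": 0.05, "x": 0, "y": 0, "z": 0, "roll": 0.138}, {"grip": 0.05, "x": 0, "y": 0, "z": 0, "roll": 0.138}, {"grip": 0.05, "x": 0, "y": 0, "z": 0, "roll": 0.138}, {"grip": 0.05, "x": 0, "y": 0, "z": 0, "roll": 0.138}, {"grip": 0.05, "x": 0, "y": 0, "z": 0, "roll": 0.138}, {"grip": 0.05, "x": 0, "y": 0, "z": 0, "roll": 0.138}, {"grip": 0.05, "x": 0, "y": 0, "z": 0, "roll": 0.138}, {"grip": 0.05, "x": 0, "y": 0, "z": 0, "roll": 0}, {"grip": 0.05, "x": 0, "y": 0, "z": 0, "roll": 0}], squeeze=50)

```text
clock: 14.2
tool_pos: [0.4789, -0.1176, 0.2673]
tcp_rot: [0.992, 0.125, -0.001, -0.0]
force: [0.8, -0.1, -1.1]
opening: 0.675
finger_force: 53.8
```

```bash
python3 m2.py narrow_foot .612 -.0946 .246 pics/w3.png; python3 tilt.py thin_tile .014 scene -1
```

```text
t 14.20 tcp [ 0.4789 -0.1176  0.2673] psi -1.3209 tilt [-0.0023  0.0003] open 57.6mm F [ 0.8 -0.1 -1.1] tau [-0.01  0.04 -0.05] ff 53.8 j [-0.36 -0.04  1.43 -0.    1.75  0.97]
eye [ 0.552 -0.099  0.411] mark [(0.75, array([ 0.679, -0.33 ,  0.   ])), (0.74, array([ 0.613, -0.096, -0.   ]))]
0.93 [249.4, 7.5, 85.2, 87.9]
(array([ 0.61357919, -0.09473553,  0.24719271]), np.float64(0.02166724110627749))
0.92 [268.3, 304.3, 63.4, 11.7]
(array([ 0.612 , -0.0946,  0.246 ]), np.float64(1.0))
0.86 [461.7, 9.0, 95.3, 82.7]
(array([ 0.612 , -0.0946,  0.246 ]), np.float64(1.0))
t 14.35 tcp [ 0.4794 -0.1174  0.2679] psi -1.3218 tilt [-0.0008  0.0001] open 57.7mm F [-0.7  1.1 -1.2] tau [-0.04  0.02  0.03] ff 53.8 j [-0.35 -0.04  1.43 -0.    1.75  0.97]
scene 0.64 [226. 130.  24.  39.] theta 84.8 deg [-0.0037  0.0001] err 0.136
scene 0.35 [119. 165.  34.  35.] theta -17.2 deg [0. 0.] err 1.000
```

View pics/w3.png

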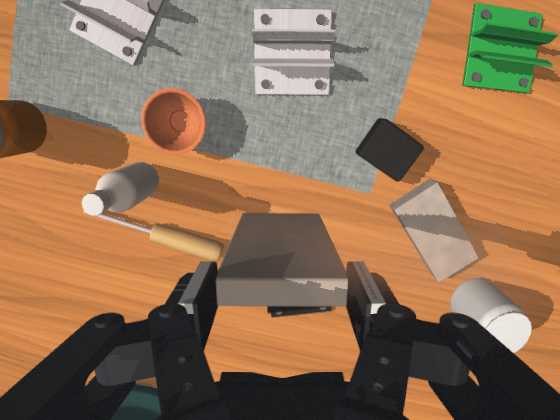

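The narrow foot is at (292,52) with its channel horizontal in the picture. The tile hangs between the fingers, its top end at rows 280–303. Next I'll fit the held tile's tilt from this wrist view.

```bash
python3 tilt.py thin_tile .014 wrist -1
```

```text
t 14.45 tcp [ 0.4795 -0.1173  0.2682] psi -1.3222 tilt [-0.0003  0.    ] open 57.8mm F [-1.7  0.3 -2.2] tau [0.04 0.03 0.04] ff 53.8 j [-0.35 -0.04  1.43 -0.    1.75  0.97]
wrist 0.6 [216. 211. 131.  95.] theta 86.7 deg [ 0.0011 -0.0029] err 0.046
```

arm_command(targets=[{"grip": 0.05, "x": 0.025, "y": 0.002, "z": 0, "roll": 0}, {"grip": 0.05, "x": 0.03, "y": 0.0025, "z": 0, "roll": 0}, {"grip": 0.05, "x": 0.03, "y": 0.0025, "z": 0, "roll": 0}, {"grip": 0.05, "x": 0.03, "y": 0.002, "z": 0, "roll": 0}, {"grip": 0.05, "x": 0.0305, "y": 0.002, "z": 0.02, "roll": 0.0015}, {"grip": 0.05, "x": 0, "y": 0, "z": 0.03, "roll": 0}, {"grip": 0.05, "x": 0, "y": 0, "z": 0.03, "roll": 0}, {"grip": 0.05, "x": 0, "y": 0, "z": 0.025, "roll": 0}, {"grip": 0.05, "x": 0, "y": 0, "z": 0.008, "roll": 0}, {"grip": 0.05, "x": 0, "y": 0, "z": 0, "roll": 0}, {"grip": 0.05, "x": 0, "y": 0, "z": 0, "roll": 0}], squeeze=50)

```text
clock: 15.65
tool_pos: [0.6242, -0.0924, 0.157]
tcp_rot: [0.992, 0.123, 0.001, 0.0]
force: [0.6, 0.4, -1.8]
opening: 0.679
finger_force: 53.9
```

```bash
python3 tilt.py thin_tile .014 scene,wrist -1
python3 - <<'E'
from st import *
p=manip.capture("scene"); q=manip.capture("wrist")
a=cv2.resize(p["image"][130:260,190:330],(452,420),interpolation=cv2.INTER_CUBIC); b=q["image"][:,130:470]
cv2.imwrite("pics/i1.png",np.hstack([a,b])[:,:,::-1])
E
```

```text
t 15.65 tcp [ 0.6242 -0.0924  0.157 ] psi -1.3244 tilt [ 0.0025 -0.0005] open 58.0mm F [ 0.6  0.4 -1.8] tau [ 0.01  0.02 -0.06] ff 53.9 j [-0.24  0.29  1.28  0.    1.57  1.09]
scene 0.89 [248. 204.  27.  32.] theta 86.5 deg [-0.0022  0.0018] err 0.112
scene 0.51 [242. 228.  41.  28.] theta 117.1 deg [-0.0048 -0.0044] err 0.686
wrist 0.68 [225. 159. 109.  79.] theta 106.0 deg [-0.0039 -0.0035] err 0.684
wrist 0.58 [217. 209. 128.  96.] theta 87.1 deg [ 0.0013 -0.0025] err 0.037
wrist 0.42 [ 98. 259.  77.  65.] theta -17.2 deg [0. 0.] err 1.000
```

View pics/i1.png

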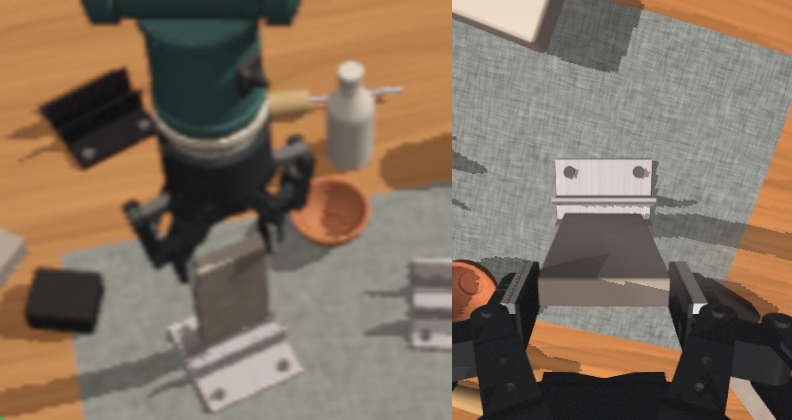

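Left: the tile is just above the channel. Right: its bottom edge (row ~215) is just behind the far lip (row 200), so it's lined up. I'll lower it and straighten it on the way.

arm_command(targets=[{"grip": 0.0588, "x": 0, "y": 0, "z": 0.009, "roll": 0}, {"grip": 0.0588, "x": 0, "y": 0, "z": 0.009, "roll": 0}, {"grip": 0.0588, "x": 0, "y": 0, "z": 0.007, "roll": 0}, {"grip": 0.0588, "x": 0, "y": 0, "z": 0, "roll": 0}, {"grip": 0.0588, "x": 0, "y": 0, "z": 0, "roll": 0}], squeeze=20)

```text
clock: 16.45
tool_pos: [0.6231, -0.0921, 0.1295]
tcp_rot: [0.992, 0.123, -0.001, -0.0]
force: [-0.8, 0.5, -1.8]
opening: 0.686
finger_force: 25.2
```

```bash
python3 tilt.py thin_tile .014 wrist -1
```

```text
t 16.45 tcp [ 0.6231 -0.0921  0.1295] psi -1.3245 tilt [-0.0013  0.0004] open 58.6mm F [-0.8  0.5 -1.8] tau [ 0.    0.01 -0.01] ff 25.2 j [-0.24  0.3   1.32  0.    1.52  1.09]
wrist 0.6 [216. 212. 131.  94.] theta 86.6 deg [ 0.0007 -0.0021] err 0.030
```

arm_command(targets=[{"grip": 0.0593, "x": -0.002, "y": 0, "z": 0.004, "roll": 0}, {"grip": 0.0593, "x": -0.002, "y": 0, "z": 0.004, "roll": 0}, {"grip": 0.0593, "x": -0.002, "y": 0, "z": 0.004, "roll": 0}, {"grip": 0.0593, "x": 0, "y": 0, "z": 0.002, "roll": 0}, {"grip": 0.0593, "x": 0, "y": 0, "z": 0.001, "roll": 0}, {"grip": 0.0593, "x": 0, "y": 0, "z": 0, "roll": 0}], squeeze=20)

```text
clock: 17.15
tool_pos: [0.6179, -0.0934, 0.1158]
tcp_rot: [0.992, 0.123, 0.001, -0.0]
force: [0.8, 0.6, 0.9]
opening: 0.693
finger_force: 14.8
```

```bash
python3 tilt.py thin_tile .014 wrist -1
```

```text
t 17.15 tcp [ 0.6179 -0.0934  0.1158] psi -1.3244 tilt [0.0011 0.0003] open 59.1mm F [0.8 0.6 0.9] tau [ 0.14 -0.09  0.03] ff 14.8 j [-0.24  0.3   1.35  0.    1.49  1.08]
wrist 0.7 [217. 210. 130.  95.] theta 87.2 deg [ 0.0012 -0.0027] err 0.032
```

arm_command(targets=[{"grip": 0.0595, "x": 0, "y": 0, "z": 0.001, "roll": 0}, {"grip": 0.0595, "x": -0.002, "y": 0, "z": 0.001, "roll": 0}, {"grip": 0.0595, "x": -0.002, "y": 0, "z": 0.001, "roll": 0}, {"grip": 0.0595, "x": 0, "y": 0, "z": 0, "roll": 0}], squeeze=20)

```text
clock: 17.65
tool_pos: [0.6152, -0.0942, 0.1155]
tcp_rot: [0.992, 0.123, 0.003, 0.0]
force: [-1.1, 1.8, 8.0]
opening: 0.697
finger_force: 11.2
```

```bash
python3 tilt.py thin_tile .014 wrist -1
```

```text
t 17.65 tcp [ 0.6152 -0.0942  0.1155] psi -1.3242 tilt [0.0053 0.0001] open 59.5mm F [-1.1  1.8  8. ] tau [0.46 0.02 0.  ] ff 11.2 j [-0.24  0.29  1.36  0.    1.48  1.08]
wrist 0.81 [216. 208. 133.  97.] theta 88.6 deg [ 0.001  -0.0026] err 0.034
```

arm_command(targets=[{"grip": 0.0605, "x": 0, "y": 0, "z": 0, "roll": 0}, {"grip": 0.063, "x": 0, "y": 0, "z": 0, "roll": 0}, {"grip": 0.068, "x": 0, "y": 0, "z": 0, "roll": 0}, {"grip": 0.075, "x": 0, "y": 0, "z": 0, "roll": 0}, {"grip": 0.075, "x": 0, "y": 0, "z": 0, "roll": 0}], squeeze=20)

```text
clock: 18.25
tool_pos: [0.6135, -0.0947, 0.1117]
tcp_rot: [0.992, 0.123, -0.0, -0.0]
force: [0.0, 0.0, 0.4]
opening: 0.878
finger_force: 0.0
```

```bash
python3 tilt.py thin_tile .014 wrist,scene -1
```

```text
t 18.25 tcp [ 0.6135 -0.0947  0.1117] psi -1.3246 tilt [-0.001   0.0001] open 75.0mm F [0.  0.  0.4] tau [ 0.03 -0.02 -0.  ] ff 0.0 j [-0.24  0.29  1.37 -0.    1.48  1.08]
wrist 0.6 [211. 205. 137. 104.] theta 89.4 deg [-0.0005  0.0023] err 0.056
wrist 0.22 [146.   0.  75.  27.] theta -17.2 deg [0. 0.] err 1.000
scene 0.62 [247. 209.  24.  31.] theta 86.3 deg [-0.0011  0.0022] err 0.126
```

arm_command(targets=[{"grip": 0.085, "x": 0, "y": 0, "z": -0.01, "roll": 0}, {"grip": 0.085, "x": 0, "y": 0, "z": -0.03, "roll": 0}, {"grip": 0.085, "x": 0, "y": 0, "z": -0.04, "roll": 0}, {"grip": 0.085, "x": 0, "y": 0, "z": -0.04, "roll": 0}, {"grip": 0.085, "x": 0, "y": 0, "z": -0.035, "roll": 0}, {"grip": 0.085, "x": -0.0306, "y": 0.0256, "z": 0, "roll": 0}, {"grip": 0.085, "x": -0.0306, "y": 0.0256, "z": 0, "roll": 0}, {"grip": 0.085, "x": -0.0306, "y": 0.0256, "z": 0, "roll": 0}, {"grip": 0.085, "x": -0.0306, "y": 0.0256, "z": 0, "roll": 0}, {"grip": 0.085, "x": -0.0306, "y": 0.0256, "z": 0, "roll": 0}, {"grip": 0.085, "x": -0.0306, "y": 0.0256, "z": 0, "roll": 0}, {"grip": 0.085, "x": -0.0306, "y": 0.0256, "z": 0, "roll": 0}, {"grip": 0.085, "x": -0.0306, "y": 0.0256, "z": 0, "roll": 0}, {"grip": 0.085, "x": 0, "y": 0, "z": 0.014, "roll": -0.122}, {"grip": 0.085, "x": 0, "y": 0, "z": 0.014, "roll": -0.122}, {"grip": 0.085, "x": 0, "y": 0, "z": 0.014, "roll": -0.122}, {"grip": 0.085, "x": 0, "y": 0, "z": 0.014, "roll": -0.122}, {"grip": 0.085, "x": 0, "y": 0, "z": 0.014, "roll": -0.122}, {"grip": 0.085, "x": 0, "y": 0, "z": 0, "roll": 0}, {"grip": 0.085, "x": 0, "y": 0, "z": 0, "roll": 0}], squeeze=20)

```text
clock: 20.45
tool_pos: [0.4263, -0.353, 0.1981]
tcp_rot: [0.91, 0.414, 0.0, 0.0]
force: [0.2, 0.1, 0.4]
opening: 0.995
finger_force: 0.0
```

```bash
python3 m2.py thick_tile .455 -.320 .855 pics/w4.png
python3 - <<'E'
from st import *
p=manip.capture("scene"); q=manip.capture("wrist")
a=cv2.resize(p["image"][130:260,190:330],(452,420),interpolation=cv2.INTER_CUBIC); b=q["image"][:,130:470]
cv2.imwrite("pics/i2.png",np.hstack([a,b])[:,:,::-1])
E
```

```text
t 20.45 tcp [ 0.4263 -0.353   0.1981] psi -0.7170 tilt [ 0.0004 -0.0004] open 85.0mm F [0.2 0.1 0.4] tau [ 0.04 -0.01 -0.03] ff 0.0 j [-0.79  0.1   1.42  0.    1.62 -0.08]
eye [ 0.476 -0.297  0.341] mark [(0.69, array([ 0.457, -0.32 ,  0.   ]))]
0.69 [249.1, 71.9, 72.5, 136.8]
(array([ 0.45699539, -0.32113913,  0.85777179]), np.float64(0.024061639429575066))
```

View pics/i2.png

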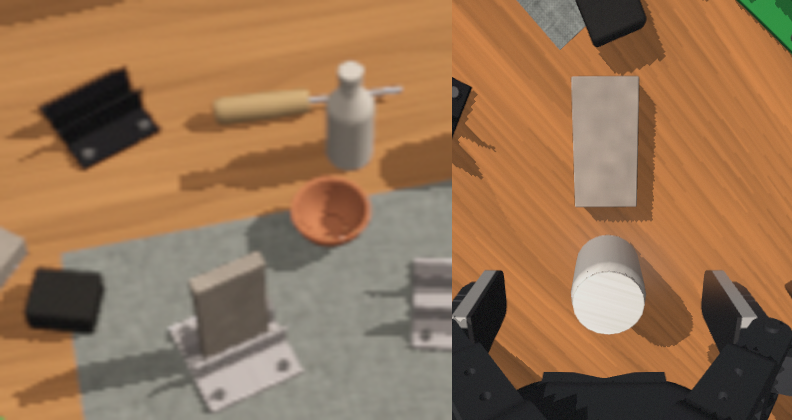

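Left: the thin tile stands upright in the narrow foot. Right: the thick tile is at about (475,140) on its own picture, with the charcoal beyond it and the tin below. I'll do the same corner grip at the charcoal end.

arm_command(targets=[{"grip": 0.085, "x": 0.022, "y": 0.0005, "z": 0.02, "roll": -0.004}, {"grip": 0.085, "x": 0.022, "y": 0.0005, "z": 0.02, "roll": 0}, {"grip": 0.085, "x": 0.022, "y": 0.0005, "z": 0.02, "roll": 0}, {"grip": 0.085, "x": 0.022, "y": 0.0005, "z": 0.02, "roll": 0}, {"grip": 0.085, "x": 0.022, "y": 0.0005, "z": 0.02, "roll": 0}, {"grip": 0.085, "x": 0, "y": 0, "z": 0.03, "roll": 0}, {"grip": 0.085, "x": 0, "y": 0, "z": 0.03, "roll": 0}, {"grip": 0.085, "x": 0, "y": 0, "z": 0.017, "roll": 0}, {"grip": 0.085, "x": 0, "y": 0, "z": 0.01, "roll": 0}, {"grip": 0.085, "x": 0, "y": 0, "z": 0, "roll": 0}, {"grip": 0.085, "x": 0, "y": 0, "z": 0, "roll": 0}, {"grip": 0.057, "x": 0, "y": 0, "z": 0, "roll": 0}, {"grip": 0.057, "x": 0, "y": 0, "z": 0, "roll": 0}, {"grip": 0.057, "x": 0, "y": 0, "z": 0, "roll": 0}, {"grip": 0.057, "x": 0, "y": 0, "z": 0, "roll": 0}, {"grip": 0.057, "x": 0, "y": 0, "z": 0, "roll": 0}], squeeze=20)

```text
clock: 22.3
tool_pos: [0.5008, -0.2718, 0.0122]
tcp_rot: [0.909, 0.417, 0.001, 0.001]
force: [-1.3, 0.8, 5.3]
opening: 0.681
finger_force: 20.4
```

arm_command(targets=[{"grip": 0.0591, "x": 0, "y": 0, "z": -0.01, "roll": 0}, {"grip": 0.0591, "x": -0.002, "y": 0, "z": -0.01, "roll": 0}, {"grip": 0.0592, "x": -0.002, "y": 0, "z": -0.01, "roll": 0}, {"grip": 0.0593, "x": 0, "y": 0, "z": 0, "roll": 0}, {"grip": 0.0594, "x": 0, "y": 0, "z": 0, "roll": 0}, {"grip": 0.0594, "x": 0, "y": 0, "z": 0, "roll": 0}], squeeze=20)

```text
clock: 22.9
tool_pos: [0.4977, -0.2741, 0.0402]
tcp_rot: [0.909, 0.417, 0.0, 0.0]
force: [1.3, 0.1, -1.0]
opening: 0.693
finger_force: 6.1
```

```bash
python3 tilt.py thick_tile .024 scene,top -1
```

```text
t 22.90 tcp [ 0.4977 -0.2741  0.0402] psi -0.7102 tilt [0.0008 0.0002] open 59.2mm F [ 1.3  0.1 -1. ] tau [ 0.02 -0.23  0.12] ff 6.1 j [-0.6   0.24  1.59  0.    1.31  0.11]
scene 0.92 [152. 186.  42.  27.] theta 14.4 deg [0.0015 0.0005] err 0.615
top 0.66 [361. 243.  34.  23.] theta 9.4 deg [ 0.0031 -0.0007] err 0.577
```

arm_command(targets=[{"grip": 0.0594, "x": -0.0085, "y": 0, "z": -0.0145, "roll": 0}, {"grip": 0.0594, "x": -0.009, "y": 0, "z": -0.0135, "roll": 0}, {"grip": 0.0594, "x": -0.011, "y": 0, "z": -0.011, "roll": 0}, {"grip": 0.0594, "x": -0.012, "y": 0, "z": -0.01, "roll": 0}, {"grip": 0.0594, "x": -0.011, "y": 0, "z": -0.0065, "roll": 0}, {"grip": 0.0594, "x": -0.011, "y": 0, "z": -0.0055, "roll": 0}, {"grip": 0.0594, "x": -0.013, "y": 0, "z": -0.0045, "roll": 0}, {"grip": 0.0594, "x": -0.013, "y": 0, "z": -0.0035, "roll": 0}, {"grip": 0.0594, "x": 0, "y": 0, "z": 0, "roll": 0}], squeeze=20)

```text
clock: 24.0
tool_pos: [0.4388, -0.3432, 0.1107]
tcp_rot: [0.909, 0.416, 0.0, 0.001]
force: [1.1, 2.1, 6.1]
opening: 0.7
finger_force: 8.8
```

```bash
python3 tilt.py thick_tile .024 scene,wrist -1
```

```text
t 24.00 tcp [ 0.4388 -0.3432  0.1107] psi -0.7127 tilt [ 0.001  -0.0018] open 59.8mm F [1.1 2.1 6.1] tau [ 0.32 -0.08  0.01] ff 8.8 j [-0.77  0.16  1.54 -0.    1.45 -0.05]
scene 0.92 [148. 170.  22.  37.] theta 70.4 deg [-0.0037  0.0003] err 0.109
wrist 0.78 [214. 244. 135.  64.] theta 69.7 deg [ 0.0009 -0.0039] err 0.039
```

70°, as planned. I'll finish the arc.

arm_command(targets=[{"grip": 0.0594, "x": -0.01, "y": 0, "z": -0.002, "roll": 0}, {"grip": 0.0594, "x": -0.0105, "y": 0, "z": -0.001, "roll": 0}, {"grip": 0.0594, "x": -0.01, "y": 0, "z": 0, "roll": 0}, {"grip": 0.0594, "x": -0.011, "y": 0, "z": 0.0015, "roll": 0}, {"grip": 0.0594, "x": -0.001, "y": 0, "z": 0.001, "roll": 0}, {"grip": 0.0594, "x": 0, "y": 0, "z": 0, "roll": 0}], squeeze=20)

```text
clock: 24.8
tool_pos: [0.411, -0.3748, 0.1114]
tcp_rot: [0.909, 0.416, -0.0, 0.001]
force: [-2.3, 1.4, 10.0]
opening: 0.698
finger_force: 13.8
```

```bash
python3 tilt.py thick_tile .024 scene,wrist -1
```

```text
t 24.80 tcp [ 0.411  -0.3748  0.1114] psi -0.7120 tilt [ 0.     -0.0014] open 59.6mm F [-2.3  1.4 10. ] tau [ 0.44  0.36 -0.06] ff 13.8 j [-0.84  0.15  1.54 -0.    1.45 -0.13]
scene 0.63 [140. 163.  25.  44.] theta 87.4 deg [-0.0069 -0.0015] err 0.149
scene 0.62 [196. 213.  27.  18.] theta -17.2 deg [0. 0.] err 1.000
wrist 0.6 [210. 190. 142. 115.] theta 89.6 deg [ 0.0002 -0.0033] err 0.031
```

arm_command(targets=[{"grip": 0.05, "x": 0, "y": 0, "z": 0, "roll": 0}, {"grip": 0.05, "x": 0, "y": 0, "z": 0, "roll": 0}, {"grip": 0.05, "x": 0, "y": 0, "z": -0.02, "roll": 0}, {"grip": 0.05, "x": 0, "y": 0, "z": -0.035, "roll": 0}, {"grip": 0.05, "x": 0, "y": 0, "z": -0.035, "roll": 0}, {"grip": 0.05, "x": 0, "y": 0, "z": -0.035, "roll": 0}, {"grip": 0.05, "x": 0, "y": 0, "z": -0.035, "roll": 0}, {"grip": 0.05, "x": 0.0338, "y": -0.022, "z": 0, "roll": 0}, {"grip": 0.05, "x": 0.0338, "y": -0.022, "z": 0, "roll": 0}, {"grip": 0.05, "x": 0.0338, "y": -0.022, "z": 0, "roll": 0}, {"grip": 0.05, "x": 0.0338, "y": -0.022, "z": 0, "roll": 0}, {"grip": 0.05, "x": 0.0338, "y": -0.022, "z": 0, "roll": 0}, {"grip": 0.05, "x": 0.0338, "y": -0.022, "z": 0, "roll": 0}, {"grip": 0.05, "x": 0.0338, "y": -0.022, "z": 0, "roll": 0}, {"grip": 0.05, "x": 0.0338, "y": -0.022, "z": 0, "roll": 0}, {"grip": 0.05, "x": 0.0338, "y": -0.022, "z": 0, "roll": 0}, {"grip": 0.05, "x": 0.0338, "y": -0.022, "z": 0, "roll": 0}, {"grip": 0.05, "x": 0.0338, "y": -0.022, "z": 0, "roll": 0}, {"grip": 0.05, "x": 0.0338, "y": -0.022, "z": 0, "roll": 0}, {"grip": 0.05, "x": 0.0335, "y": -0.022, "z": 0, "roll": 0}], squeeze=60)

```text
clock: 27.0
tool_pos: [0.481, 0.1464, 0.2671]
tcp_rot: [0.909, 0.417, -0.002, -0.0]
force: [0.4, -0.6, -3.0]
opening: 0.67
finger_force: 65.4
```

arm_command(targets=[{"grip": 0.05, "x": 0, "y": 0, "z": 0, "roll": 0.1277}, {"grip": 0.05, "x": 0, "y": 0, "z": 0, "roll": 0.1277}, {"grip": 0.05, "x": 0, "y": 0, "z": 0, "roll": 0.1277}, {"grip": 0.05, "x": 0, "y": 0, "z": 0, "roll": 0.1277}, {"grip": 0.05, "x": 0, "y": 0, "z": 0, "roll": 0.1277}, {"grip": 0.05, "x": 0, "y": 0, "z": 0, "roll": 0.1277}, {"grip": 0.05, "x": 0, "y": 0, "z": 0, "roll": 0.1277}, {"grip": 0.05, "x": 0, "y": 0, "z": 0, "roll": 0.1277}, {"grip": 0.05, "x": 0, "y": 0, "z": 0, "roll": 0.1277}, {"grip": 0.05, "x": 0, "y": 0, "z": 0, "roll": 0}, {"grip": 0.05, "x": 0, "y": 0, "z": 0, "roll": 0}], squeeze=60)

```text
clock: 28.1
tool_pos: [0.4812, 0.1452, 0.268]
tcp_rot: [0.99, -0.143, -0.001, 0.001]
force: [-0.1, 0.0, -3.2]
opening: 0.671
finger_force: 65.4
```

```bash
python3 m2.py wide_foot .6125 .1047 2.851 pics/w5.png; python3 tilt.py thick_tile .024 wrist -1
```

```text
t 28.10 tcp [0.4812 0.1452 0.268 ] psi -1.8579 tilt [-0.0031 -0.001 ] open 57.3mm F [-0.1  0.  -3.2] tau [-0.02  0.04 -0.  ] ff 65.4 j [ 0.18 -0.02  1.41 -0.    1.76  2.04]
eye [0.553 0.125 0.411] mark [(0.6, array([0.607, 0.103, 0.   ]))]
0.91 [243.1, 8.3, 85.4, 87.2]
(array([0.61237237, 0.10498888, 2.87022317]), np.float64(0.02327535268483638))
t 28.25 tcp [0.4814 0.1456 0.2691] psi -1.8588 tilt [-0.0012 -0.0003] open 57.0mm F [ 0.1 -0.3 -2.2] tau [ 0.01 -0.02 -0.03] ff 65.4 j [ 0.18 -0.02  1.41 -0.    1.76  2.04]
wrist 0.89 [211. 191. 141. 116.] theta 88.5 deg [-0.0008 -0.0018] err 0.056
wrist 0.6 [202. 181.  62.  64.] theta 121.5 deg [-0.0012  0.    ] err 0.958
```

arm_command(targets=[{"grip": 0.05, "x": 0, "y": 0, "z": 0, "roll": -0.017}, {"grip": 0.05, "x": 0.027, "y": 0.001, "z": 0, "roll": 0}, {"grip": 0.05, "x": 0.0275, "y": 0.001, "z": 0, "roll": 0}, {"grip": 0.05, "x": 0.0275, "y": 0.001, "z": 0, "roll": 0}, {"grip": 0.05, "x": 0.0275, "y": 0.001, "z": 0, "roll": 0}, {"grip": 0.05, "x": 0.0275, "y": 0, "z": 0.02, "roll": 0}, {"grip": 0.05, "x": 0, "y": 0, "z": 0.03, "roll": 0}, {"grip": 0.05, "x": 0, "y": 0, "z": 0.03, "roll": 0}, {"grip": 0.05, "x": 0, "y": 0, "z": 0.024, "roll": 0}, {"grip": 0.05, "x": 0, "y": 0, "z": 0.008, "roll": 0}, {"grip": 0.05, "x": 0, "y": 0, "z": 0, "roll": 0}, {"grip": 0.05, "x": 0, "y": 0, "z": 0, "roll": 0}], squeeze=60)

```text
clock: 29.55
tool_pos: [0.6132, 0.1053, 0.1595]
tcp_rot: [0.991, -0.135, 0.001, -0.0]
force: [0.7, 0.7, -3.0]
opening: 0.669
finger_force: 65.5
```

```bash
python3 tilt.py thick_tile .024 wrist -1
python3 - <<'E'
from st import *
p=manip.capture("scene"); q=manip.capture("wrist")
a=cv2.resize(p["image"][130:260,260:400],(452,420),interpolation=cv2.INTER_CUBIC); b=q["image"][:,130:470]
cv2.imwrite("pics/i3.png",np.hstack([a,b])[:,:,::-1])
E
```

```text
t 29.55 tcp [0.6132 0.1053 0.1595] psi -1.8424 tilt [0.0028 0.0003] open 57.2mm F [ 0.7  0.7 -3. ] tau [-0.01 -0.01 -0.02] ff 65.5 j [0.08 0.27 1.3  0.   1.57 1.92]
wrist 0.66 [214. 191. 137. 110.] theta 88.4 deg [-0.0004 -0.0032] err 0.062
```

View pics/i3.png

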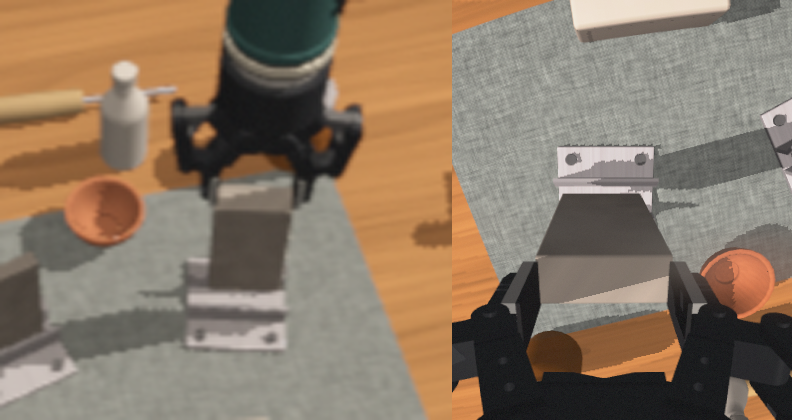

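The tile's bottom edge (row 194) sits 12 px behind the far lip (row 182), about the same offset as the thin tile had on entry. I'll lower it gently.

arm_command(targets=[{"grip": 0.0585, "x": 0, "y": 0, "z": 0.009, "roll": 0}, {"grip": 0.0585, "x": 0, "y": 0, "z": 0.009, "roll": 0}, {"grip": 0.0585, "x": 0, "y": 0, "z": 0.009, "roll": 0}, {"grip": 0.0585, "x": 0, "y": 0, "z": 0, "roll": 0}, {"grip": 0.0585, "x": 0, "y": 0, "z": 0, "roll": 0}], squeeze=30)

```text
clock: 30.25
tool_pos: [0.6119, 0.1051, 0.1298]
tcp_rot: [0.991, -0.136, -0.001, 0.0]
force: [0.1, -0.2, -2.9]
opening: 0.691
finger_force: 32.0
```

```bash
python3 tilt.py thick_tile .024 wrist -1
```

```text
t 30.25 tcp [0.6119 0.1051 0.1298] psi -1.8428 tilt [-0.0018 -0.0001] open 59.0mm F [ 0.1 -0.2 -2.9] tau [0.01 0.01 0.03] ff 32.0 j [0.08 0.28 1.34 0.   1.52 1.92]
wrist 0.86 [212. 190. 139. 114.] theta 88.8 deg [-0.0001 -0.0027] err 0.044
```

arm_command(targets=[{"grip": 0.0592, "x": 0, "y": 0, "z": 0.004, "roll": 0}, {"grip": 0.0592, "x": 0, "y": 0, "z": 0.004, "roll": 0}, {"grip": 0.0593, "x": -0.001, "y": 0, "z": 0.004, "roll": 0}, {"grip": 0.0594, "x": -0.001, "y": 0, "z": 0.002, "roll": 0}, {"grip": 0.0594, "x": -0.001, "y": 0, "z": 0.001, "roll": 0}, {"grip": 0.0594, "x": 0, "y": 0, "z": 0.001, "roll": 0}, {"grip": 0.0594, "x": 0, "y": 0, "z": 0, "roll": 0}], squeeze=20)

```text
clock: 31.05
tool_pos: [0.6107, 0.1059, 0.1175]
tcp_rot: [0.991, -0.136, 0.002, -0.0]
force: [-1.2, -0.3, 6.6]
opening: 0.697
finger_force: 13.3
```

```bash
python3 tilt.py thick_tile .024 wrist -1
```

```text
t 31.05 tcp [0.6107 0.1059 0.1175] psi -1.8427 tilt [ 0.0045 -0.0003] open 59.6mm F [-1.2 -0.3  6.6] tau [-0.32  0.13 -0.03] ff 13.3 j [ 0.08  0.28  1.37 -0.    1.48  1.92]
wrist 0.98 [210. 191. 141. 113.] theta 88.1 deg [ 0.0001 -0.0029] err 0.042
wrist 0.55 [440. 403.  15.  17.] theta -17.2 deg [0. 0.] err 1.000
```

On the floor (6.6 N, height as expected). I'll release and rise.

arm_command(targets=[{"grip": 0.0605, "x": 0, "y": 0, "z": 0, "roll": 0}, {"grip": 0.063, "x": 0, "y": 0, "z": 0, "roll": 0}, {"grip": 0.068, "x": 0, "y": 0, "z": 0, "roll": 0}, {"grip": 0.078, "x": 0, "y": 0, "z": 0, "roll": 0}, {"grip": 0.078, "x": 0, "y": 0, "z": 0, "roll": 0}, {"grip": 0.085, "x": 0, "y": 0, "z": -0.01, "roll": 0}, {"grip": 0.085, "x": 0, "y": 0, "z": -0.03, "roll": 0}, {"grip": 0.085, "x": 0, "y": 0, "z": -0.04, "roll": 0}, {"grip": 0.085, "x": 0, "y": 0, "z": -0.04, "roll": 0}, {"grip": 0.085, "x": 0, "y": 0, "z": -0.035, "roll": 0}, {"grip": 0.085, "x": -0.04, "y": 0, "z": 0, "roll": 0}, {"grip": 0.085, "x": -0.04, "y": 0, "z": 0, "roll": 0}, {"grip": 0.085, "x": -0.04, "y": 0, "z": 0, "roll": 0}, {"grip": 0.085, "x": -0.04, "y": 0, "z": 0, "roll": 0}, {"grip": 0.085, "x": -0.04, "y": 0, "z": 0, "roll": 0}, {"grip": 0.085, "x": 0, "y": 0, "z": 0, "roll": 0}, {"grip": 0.085, "x": 0, "y": 0, "z": 0, "roll": 0}], squeeze=20)

```text
clock: 32.85
tool_pos: [0.4167, 0.1599, 0.2711]
tcp_rot: [0.991, -0.135, 0.001, -0.0]
force: [-0.3, 1.0, -0.5]
opening: 0.995
finger_force: 0.0
```

```bash
cat > chk.py <<'E'
from st import *
st()
for c in ("scene","top","wrist"):
    p=manip.capture(c)
    if c=="scene": cv2.imwrite("pics/f1.png",cv2.resize(p["image"][130:280,200:400],(800,600),interpolation=cv2.INTER_CUBIC)[:,:,::-1])
    for n,f,th,fx,fy,yaw in (("thin_tile","narrow_foot",.014,.6136,-.0947,.2472),("thick_tile","wide_foot",.024,.6124,.1050,2.870)):
        ex=proj(p,[fx,fy,.066])[0]
        for d in manip.regions_of(n,p)[:3]:
            e=d["extent"]; ctr=np.array([e[0]+e[2]/2,e[1]+e[3]/2])
            if np.hypot(*(ctr-ex))>40: continue
            r=cv2.resize(d["region"].astype(np.uint8),None,fx=S,fy=S,interpolation=cv2.INTER_NEAREST)
            b=box(.12,.06,-th/2,th/2)
            foot=[pts([fx,fy,yaw],P) for P in MOD[f]]
            def cost(q): # dx,dy in foot frame, lean about foot y
                L=R.from_euler('y',q[2]).apply(np.c_[b[:,2],b[:,1],b[:,0]+.06])+[q[0],q[1],.006]
                P=pts([fx,fy,yaw],L); m=np.zeros_like(r)
                cv2.fillPoly(m,[cv2.convexHull((proj(p,P)*S*16).astype(np.int32))],1,shift=4)
                if c=="scene":
                    for F in foot[2 if n=="thin_tile" else 1:][:1]: cv2.fillPoly(m,[cv2.convexHull((proj(p,F)*S*16).astype(np.int32))],0,shift=4)
                return 1-(m&r).sum()/max(1,(m|r).sum())
            s=np.zeros(3); o=minimize(cost,s,method="Nelder-Mead",options=dict(initial_simplex=np.vstack([s,s+[.003,0,0],s+[0,.005,0],s+[0,0,.05]]),xatol=2e-4,fatol=1e-4,maxiter=100))
            print(c,n,round(d["confidence"],2),"dx,dy mm",(o.x[:2]*1e3).round(1),"lean deg %.1f"%np.degrees(o.x[2]),"err %.3f"%o.fun,"err upright %.3f"%cost([o.x[0],o.x[1],0]))
            break
E
python3 chk.py
```

```text
t 32.85 tcp [0.4167 0.1599 0.2711] psi -1.8418 tilt [0.003  0.0004] open 85.0mm F [-0.3  1.  -0.5] tau [ 0.01  0.01 -0.03] ff 0.0 j [ 0.24 -0.15  1.53 -0.    1.77  2.08]
scene thick_tile 0.87 dx,dy mm [ 1.9 -4.3] lean deg -1.1 err 0.045 err upright 0.064
top thin_tile 0.48 dx,dy mm [-2.2 -1.6] lean deg -1.9 err 0.155 err upright 0.254
top thick_tile 0.77 dx,dy mm [-0.1 -0.5] lean deg 1.8 err 0.136 err upright 0.216
```

View pics/f1.png

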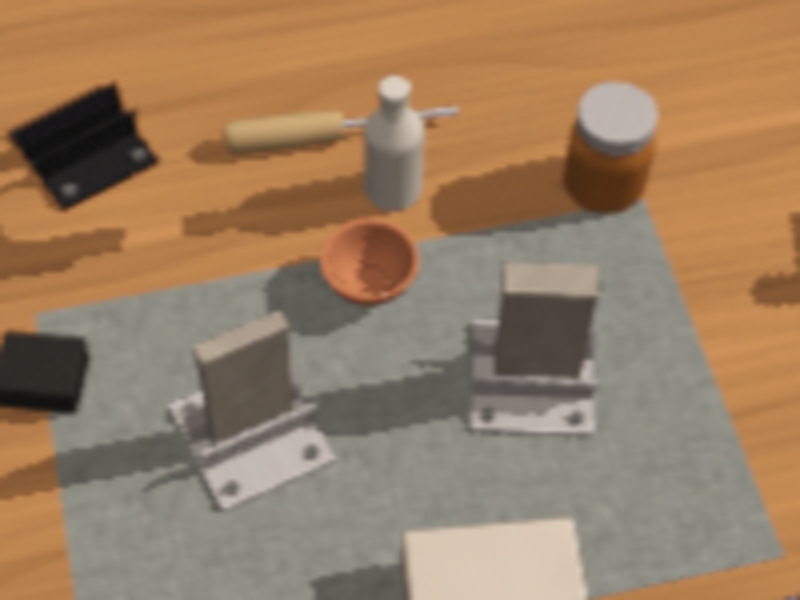

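Both tiles stand upright on the channel floors, the thin one at (248,380) and the thick one at (547,325). The fitted lean is under 2° and the offsets are within tolerance. The things around them have not moved, so I'm handing in.

```bash
python3 -c "
from bench import manip
print(manip.sign_off())"
```

```text
the job is handed in; nothing more can be done
None
```

Both tiles were stood up and released, the thin one in the narrow foot and the thick one in the wide foot, and the job was handed in at about 33 s of the 69 s allowed; my last camera check put both within tolerance, but no verdict came back.

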